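Dress a pot lid's rim and show it to the inspection camera

TASK

Take the silver lid with the black knob off its pot by the knob, press its rim lightly on the sprung white felt at its red end and draw it in one stroke, without lifting, to the green end, keeping the felt pressed a few millimetres down and never to its stop. Then lift it and hold it in the air in front of the inspection camera, centred at the focus point with the underside squarely facing the lens. Finish there, still holding the lid steady in the gripper; do not touch the camera, and leave the pots and everything else on the bench where they are.

Things in the scene. Friction and masses are not known exactly. Their poses are not given: they have to be found in the camera images.
- lid: Round silver-coloured lid, 74 mm diameter, 0.14 to 0.28 kg. Flat underside, edge 5 mm thick, low dome up to 16 mm, short neck, then a black upright cylindrical knob, 24 mm diameter, from 19 to 45 mm above the underside (grip it there, any yaw). Origin: centre of the underside; z points up through the knob. Starts loose in the 6 mm deep seat on top of the silver pot.
- pot: Silver-coloured round sugar pot, 89 mm diameter (117 mm over its two ears along its y), 70 mm high, loose, 0.55 kg. The lid's seat is 64 mm above its origin (centre of its underside), with a rim up to 70 mm, and 3.5 mm play round the lid. Stays where it is.
- polisher: Fixed polishing stand, 320 x 120 mm, long axis x; origin: centre of its underside on the bench. White felt strip, 260 x 96 mm, on springs in the middle, its face 40 mm above the bench at rest. Red end block at its -x end, green one at its +x end (22 mm long, tops 24 mm above the bench; side rails 22 mm).
- felt (a joint): How far the felt strip is pressed down, in m: 0 at rest, 0.014 at its stop. It moves straight down without tipping. About 2 N starts it, then about 0.7 N per mm (5 mm down: 5.5 N; 10 mm down: 9 N).
- felt_start (a point): Point on the felt's face, on its centre line, 70 mm from the middle towards the red end: where the lid's centre should be when the stroke starts. Moves down with the felt.
- felt_end (a point): Point on the felt's face, on its centre line, 70 mm from the middle towards the green end: where the lid's centre should be when the stroke ends. Moves down with the felt.
- lens: Lens of the fixed inspection camera (grey head, white ring light of 68 mm diameter). Origin: centre of the lens' front face, 125 mm above the bench; z axis: viewing direction, upwards at 50 degrees above level (40 from vertical), leaning away from the camera's post, towards the robot's side. With the lid held squarely, the lid's z axis is parallel to this one, pointing the same way.
- focus (a point): The focus point in empty air: 160 mm in front of the lens along its viewing direction, about 248 mm above the bench. The centre of the lid's underside goes here.
- camera: The camera's black foot, 120 x 100 x 12 mm, fixed; origin: centre of its underside. The lens is at x = -25 mm, z = 125 mm in its frame. The whole camera is about 150 mm high.
- brass_pot: Brass pot like the silver one (89 mm diameter, 70 mm high; origin centre of underside), loose, not to be disturbed.
- brass_lid: Brass lid with brass knob, same size as the silver lid, on the brass pot; leave it there.
- candlestick: Brass candlestick, 145 mm high, foot 72 mm in diameter; bystander, origin under its foot.
- goblet: Steel goblet, 112 mm high, 68 mm in diameter; bystander, origin under its foot.
- tankard: Silver-coloured tankard with a handle, 85 mm high, 76 mm in diameter; bystander, origin under its base.
- hammer: Hammer lying on the bench, 260 mm long, head 90 mm wide, 26 mm high; bystander, origin at mid-length, head towards its +x.
- stake: Upright steel cylinder, 40 mm in diameter, 50 mm high; bystander.
There are look-alikes about, which are no part of the job. What is shaped like the pot but purple or turquoise is not meant. Leave any purple look-alike of the lid alone.

How it is judged:
On the way, in this order (a step that is already met when the one before it is completed fails the run):
1. the silver lid is lifted clear of its pot in the gripper (contact force between lid and the fingers above 2 N and distance of lid from where it was at the start of the episode above 0.03 m and contact force between lid and pot below 0.3 N and contact force between lid and polisher below 0.3 N), for 0.2 s.
2. the held lid presses the felt 2 to 10.5 mm down, its centre at least 45 mm from the middle towards the red end (value of joint felt between 0.002 and 0.0105 m and contact force between lid and polisher above 1 N and y of lid in the frame of polisher between -0.025 and 0.025 m and contact force between lid and the fingers above 2 N and x of lid in the frame of polisher below -0.045 m), for 0.1 s.
3. the held lid, still pressing, passes the middle of the felt (value of joint felt between 0.002 and 0.0105 m and contact force between lid and polisher above 1 N and y of lid in the frame of polisher between -0.025 and 0.025 m and contact force between lid and the fingers above 2 N and x of lid in the frame of polisher between -0.015 and 0.015 m), for 0.05 s.
4. the held lid, still pressing, is at least 45 mm from the middle towards the green end (value of joint felt between 0.002 and 0.0105 m and contact force between lid and polisher above 1 N and y of lid in the frame of polisher between -0.025 and 0.025 m and contact force between lid and the fingers above 2 N and x of lid in the frame of polisher above 0.045 m), for 0.1 s.
At the end, for the whole second after the job is handed in: The gripper alone holds the lid still, underside centre within 20 mm of the focus point, axis within 0.2 rad of the viewing direction, underside to the lens; it touches no stand, camera or pot; pots and bystanders are within 30 mm of their starts (contact force between lid and the fingers above 2 N and contact force between lid and polisher below 0.3 N and contact force between lid and camera below 0.3 N and contact force between lid and pot below 0.3 N and contact force between lid and brass_pot below 0.3 N and distance between lid and focus below 0.02 m and height (world z) of lid above 0.2 m and angle between the z axis of lid and the z axis of lens, either way round below 0.2 rad and angle between lid's own z axis and vertical below 1.2 rad and linear speed of lid below 0.03 m/s and angular speed of lid below 0.3 rad/s and distance of each of pot, brass_pot, brass_lid, candlestick, goblet, tankard, hammer, stake from where it was at the start of the episode below 0.03 m); the arm keeps its last pose, push and grip.
It fails at once if the felt is pressed to its stop (over 13 mm down) or the lid is pressed on the stand with more than 25 N (value of joint felt above 0.013 m or contact force between lid and polisher above 25 N).
It fails at once if the stroke loses contact: the lid's centre is over the middle 60 mm of the felt, within 10 mm above its rest height, without pressing it (x of lid in the frame of polisher between -0.03 and 0.03 m and y of lid in the frame of polisher between -0.04 and 0.04 m and z of lid in the frame of polisher below 0.05 m and value of joint felt below 0.0008 m).
It fails at once if the camera is touched with more than 2 N (contact force between camera and the arm above 2 N or contact force between camera and the fingers above 2 N or contact force between camera and lid above 2 N).
It fails at once if a pot or a bystander is moved by more than 30 mm (distance of any of pot, brass_pot, brass_lid, candlestick, goblet, tankard, hammer, stake from where it was at the start of the episode above 0.03 m).
It also fails if it takes over 53 s, if anything falls off the work surface, if the arm or the gripper's body presses on something with over 40 N, if the wrist force passes 120 N, or if a joint passes its speed limit or range.

ROBOT

A 6-joint arm with a two-finger parallel gripper is mounted at the origin on the work surface. World frame = base frame: x ahead of the robot, y to its left, z up, the work surface at z = 0. Lengths are in m, angles in rad, forces in N, time in s.
With the tool pointing down it reaches from about 0.375 to 0.975 m from the base axis. Payload 3.8 kg.
Tool frame: the origin (TCP) lies where the fingers leave the gripper's body, on its centre line; the fingertips stand 73 mm ahead of it and the grasp point (between the pads) lies 54 mm ahead of it (manip.nose_length is the distance from the TCP to the fingertips, in m); z points along the fingers, y is the direction in which the jaws open and shut (so a half turn about z gives the same grasp; the last joint's range is limited). The gripper opens to 85 mm and grips with 20 to 120 N. Pads are 22 mm wide; open, the fingers measure 114 mm over their backs; the gripper's body (76 mm by 85 mm) begins 54 mm behind the grasp point. The pads swing forward as they close: fully open they stand 13 mm farther back than shut.
Start: joints at [-1.154, 0.264, 1.604, -0, 1.274, -0.037], TCP at [0.296, -0.607, 0.304] pointing down, gripper open.
Joint ranges: [-2.63, 2.63], [-0.94, 2.18], [0.31, 2.57], [-1.31, 4.45], [0, 2.66], [-2.55, 2.55]. Speed limits (rad/s): [2.57, 2.57, 3.14, 3.14, 3.14, 3.14].

INTERFACE

Orientations are given as a unit quaternion [x, y, z, w].
In Python, from station import manip, optics, job gives the robot as it stands. Calls block until the motion is done:
- manip.move_ptp(position, orientation): joint-space move of the TCP to a pose.
- manip.move_straight(position, rate=0.15, rotation=None): straight line of the TCP; rotation=None keeps the orientation; rate is the mean speed in m/s.
- manip.move_j(angles): joint-space move.
- manip.command_gripper(opening, newtons=None): finger opening in m; newtons is the grip in N (None keeps the last); returns when the fingers have stopped.
- manip.wait(seconds).
- manip.inverse_kinematics(position, orientation): joint angles nearest the present ones, or None.
- manip.get_state(): the state.
- optics.get_image(name): name is "side" or "top" or "wrist"; returns a dict with "img" (420x560x3 uint8, blue, green, red), "range_z" (420x560 float32, m along the optical axis (not along the pixel's ray), 0 where there is no reading), "mtx" (3x3 intrinsics, pixels), "rvec" (rotation vector, rad) and "tvec" (3), from world to camera coordinates, as OpenCV has them. Camera axes: x right, y down, z forward; pixel columns grow to the right and rows downward; lengths in m; the calibration is good to about 2 mm. A picture is of the moment at which its call begins.
A pose or a line that the arm cannot do raises manip.PlanningError and nothing moves.
- job.finish_job(): hands the job in, once; it reports no verdict.
The state is a dict: "time": time; "qpos": joint angles; "joint_velocities": joint speeds; "joint_torque": joint torques, N m; "eef_pos": TCP position; "eef_rot": TCP orientation; "force": force on the tool from outside, world axes, zero at the start; "ft_torque": the same for the moment, N m; "opening": finger opening in m.
Only numpy, scipy, OpenCV 4.12 (cv2) and the standard library are available. Lean on these libraries where they do the work, as an engineer would, in place of code of your own. Each camera call takes 0.05 s, during which the arm holds its last target. There are 200 camera calls.

## Working session

There is one attempt and no reset: what is moved stays moved. The work goes in short steps, each a Python script; the robot and the scene stay as the last script left them, time stands still between calls to the robot, and variables do not carry over. Pictures are saved under pics/ and viewed, about 8 in all and at most 12, crops included, and the job is handed in when it is done.

```bash
mkdir -p pics; ls
cat > h.py <<'E'
import numpy as np, cv2, pickle
from scipy.spatial.transform import Rotation as R
from station import manip, optics, job
def cloud(im):
    K=im["mtx"]; Rm=cv2.Rodrigues(np.array(im["rvec"],float))[0]; t=np.array(im["tvec"],float).ravel()
    v,u=np.mgrid[:420,:560]; z=im["range_z"]
    pc=np.stack([(u-K[0,2])/K[0,0]*z,(v-K[1,2])/K[1,1]*z,z],-1)
    P=(pc-t)@Rm; P[z==0]=np.nan
    return P
def ray(im,u,v,h):
    K=im["mtx"]; Rm=cv2.Rodrigues(np.array(im["rvec"],float))[0]; t=np.array(im["tvec"],float).ravel()
    c=-Rm.T@t; d=Rm.T@np.array([(u-K[0,2])/K[0,0],(v-K[1,2])/K[1,1],1]); return c+d*(h-c[2])/d[2]
def snap(n,f):
    im=optics.get_image(n); cv2.imwrite(f"pics/{f}.png",im["img"]); pickle.dump(im,open(f"pics/{f}.pkl","wb")); return im
def load(f): return pickle.load(open(f"pics/{f}.pkl","rb"))
E
python3 - <<'E'
from h import *
for n in("top","side"): snap(n,n+"1")
print(manip.get_state())
E
```

```text
pics
{'time': 0.1, 'qpos': array([-1.15391387e+00,  2.64647204e-01,  1.60525721e+00, -9.20279611e-07,
        1.27373817e+00, -3.69148037e-02]), 'joint_velocities': array([ 0.00160208, -0.0007558 , -0.00158709, -0.00190059,  0.00186617,
       -0.00082368]), 'joint_torque': array([ 5.68583127e-04, -5.16707325e+01, -3.68589306e+01, -5.54913743e-05,
        6.31052055e-03, -1.64654944e-05]), 'eef_pos': array([ 0.29568079, -0.6062002 ,  0.30269635]), 'eef_rot': array([ 9.74368211e-01,  2.24956747e-01, -1.93989553e-04, -1.00644076e-03]), 'force': array([-0.20808319, -0.04851171, -0.53519011]), 'ft_torque': array([ 0.03026316, -0.04428485,  0.03118253]), 'opening': 0.08492283869822097}
```

View pics/top1.png

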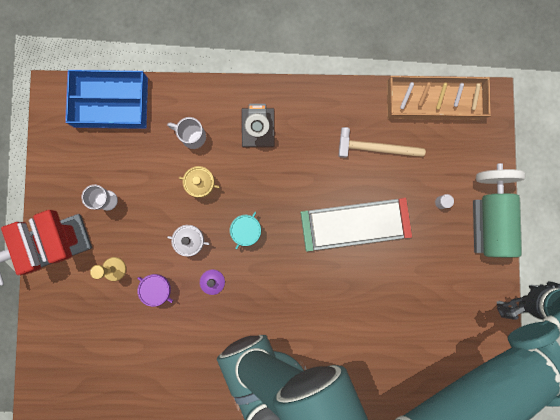

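View pics/side1.png

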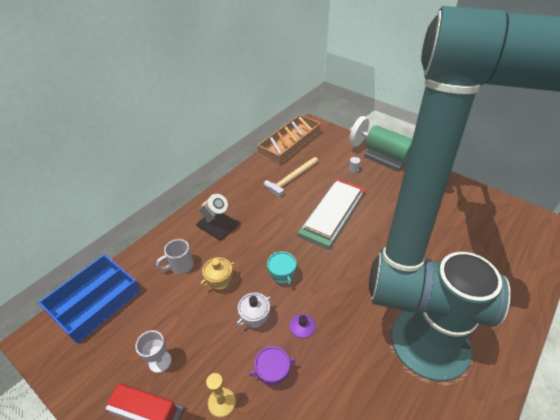

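Candidates for the lid in the top view: silver lid with black knob (188,240), brass lid (199,181), purple lid (212,282), turquoise pot (246,231) and purple pot (154,291). I choose (188,240). The felt is at (357,225) with red to the right, and the inspection camera is at (257,125).

Run:
```python
from h import *
im=load("top1"); P=cloud(im); b=im["img"].astype(int); hsv=cv2.cvtColor(im["img"],cv2.COLOR_BGR2HSV)
def box(u0,u1,v0,v1):
    m=np.zeros((420,560),bool); m[v0:v1,u0:u1]=1; return m
# knob
m=box(165,212,218,262)
k=m&(P[...,2]>.1); print("knob",k.sum(),np.nanmedian(P[k],0),np.nanmax(P[m][:,2]))
hh=m&(P[...,2]>.06); pts=np.argwhere(hh)[:,::-1].astype(np.float32)
print("pot",P[hh].mean(0),cv2.minAreaRect(P[hh][:,:2].astype(np.float32)))
for nm,bx in(("brass",(178,222,163,200)),("turq",(225,268,210,250)),("tank",(165,210,115,152)),("goblet",(78,120,182,214)),("candle",(85,130,255,285)),("pur",(135,175,270,310)),("stake",(435,458,192,212))):
    mm=box(*bx)&(P[...,2]>.03); print(nm,P[mm].mean(0),np.nanmax(P[mm][:,2]))
# felt
m=box(290,420,185,260); f=m&(hsv[...,1]<40)&(hsv[...,2]>180)&(abs(P[...,2]-.04)<.012)
print("felt",f.sum(),np.median(P[f],0),cv2.minAreaRect(P[f][:,:2].astype(np.float32)))
r=m&((hsv[...,0]<8)|(hsv[...,0]>172))&(hsv[...,1]>140)&(P[...,2]>.015); g=m&(abs(hsv[...,0]-70)<20)&(hsv[...,1]>60)&(P[...,2]>.012)
for q in(r,g): print("end",q.sum(),np.median(P[q],0),cv2.minAreaRect(P[q][:,:2].astype(np.float32)))
# camera
m=box(235,280,95,155)
foot=m&(P[...,2]<.025)&(hsv[...,2]<70); print("foot",foot.sum(),cv2.minAreaRect(P[foot][:,:2].astype(np.float32)))
hd=m&(P[...,2]>.08); Q=P[hd]; print("head",hd.sum(),Q.mean(0),Q.min(0),Q.max(0))
w=hd&(hsv[...,2]>190)&(hsv[...,1]<50); W=P[w]; c=W.mean(0); n=np.linalg.svd(W-c)[2][2]; print("ring",w.sum(),c,n*np.sign(n[2]))
c=im["img"][85:265,140:290]; cv2.imwrite("pics/crop.png",cv2.resize(c,None,fx=3.3,fy=3.3,interpolation=cv2.INTER_CUBIC))
```

```text
knob 59 [0.4270888  0.24305405 0.10974316] 0.11558370756697099
pot [0.42849671 0.24220319 0.07582074] ((0.42873096466064453, 0.2438811957836151), (0.08801265060901642, 0.08806721866130829), 47.56538391113281)
brass [0.59639758 0.21407566 0.07414124] 0.1174694536835814
turq [0.45904907 0.07876933 0.06539604] 0.07832763798982284
tank [0.74673736 0.24888153 0.06648657] 0.09197099459535128
goblet [0.54863925 0.50355822 0.08206137] 0.11722218702886557
candle [0.34371201 0.46652079 0.12398782] 0.15286580825129673
pur [0.28740728 0.3349778  0.06469101] 0.0771106817924994
stake [ 0.54962799 -0.51115303  0.04843157] 0.056587930065998195
felt 2839 [ 0.48051162 -0.24841248  0.04073745] ((0.48015540838241577, -0.2467326521873474), (0.11151484400033951, 0.26549243927001953), 8.362360000610352)
end 252 [ 0.50311854 -0.3966788   0.02458692] ((0.5014641284942627, -0.39660272002220154), (0.11765068769454956, 0.022763531655073166), 6.933663845062256)
end 278 [ 0.45920171 -0.10232694  0.02479913] ((0.46035468578338623, -0.1015705093741417), (0.11698061227798462, 0.02109762467443943), 7.73314905166626)
foot 208 ((0.7462265491485596, 0.024360954761505127), (0.07355596870183945, 0.12817630171775818), 54.7806282043457)
head 604 [0.76689548 0.04723247 0.11894985] [0.7257374  0.01586436 0.08011789] [0.82295037 0.08045121 0.14959894]
ring 275 [0.75813594 0.04748574 0.12521833] [-0.37944889  0.04234653  0.9242431 ]
```

View pics/crop.png

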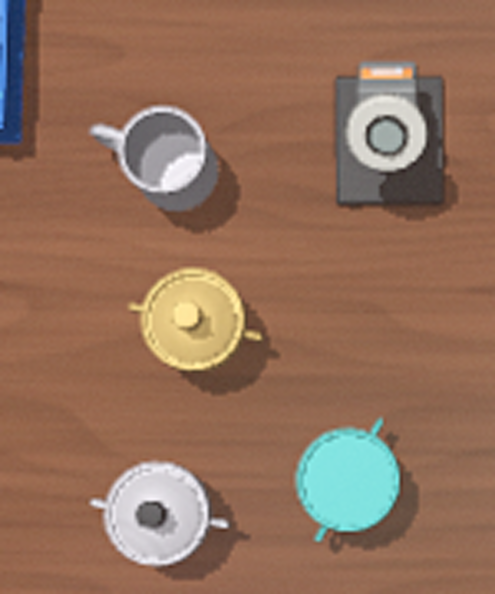

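The crop confirms the choice: a silver pot with a black-knobbed silver lid sits at (150,514) in the crop, which is (185,241) in the full picture. Next I take the camera foot's yaw and check IK for all the poses.

```bash
cat >> h.py <<'E'
def orient(zaxis,yaw):
    "tool z along zaxis, tool y near horizontal direction yaw"
    z=np.array(zaxis,float); z/=np.linalg.norm(z); y=np.array([np.cos(yaw),np.sin(yaw),0]); y-=z*(y@z); y/=np.linalg.norm(y)
    return R.from_matrix(np.c_[np.cross(y,z),y,z]).as_quat()
E
python3 - <<'E'
from h import *
im=load("top1"); hsv=cv2.cvtColor(im["img"],cv2.COLOR_BGR2HSV)
# foot edges: grey/black = low saturation and dark vs. brown wood
s=hsv[...,1]; 
m=((s<70)&(hsv[...,2]<120)); m[:,:238]=0;m[:,282:]=0;m[:104]=0;m[152:]=0
m=cv2.morphologyEx(m.astype(np.uint8),cv2.MORPH_OPEN,np.ones((3,3)))
L=[];Rr=[]
for v in range(112,146):
    u=np.flatnonzero(m[v]); 
    if len(u): L.append(ray(im,u[0]-.5,v,.012)[:2]);Rr.append(ray(im,u[-1]+.5,v,.012)[:2])
for q in(L,Rr):
    q=np.float32(q); l=cv2.fitLine(q,cv2.DIST_HUBER,0,.002,.002).ravel(); print(l, np.degrees(np.arctan2(l[1],l[0])))
B=[ray(im,u,np.flatnonzero(m[:,u])[-1]+.5,.012)[:2] for u in range(245,270)]
l=cv2.fitLine(np.float32(B),cv2.DIST_HUBER,0,.002,.002).ravel(); print("front",l,np.degrees(np.arctan2(l[1],l[0])))
t=np.radians(40); a=np.array([-np.sin(t),0,np.cos(t)])
foc=np.array([.758,.0475,.125])+.16*a
for yaw in(np.radians(98),np.radians(-82)):
  for p,z,y in(([.428,.243,.155],[0,0,-1],yaw),([.428,.243,.3],[0,0,-1],yaw),([.49,-.318,.125],[0,0,-1],yaw),([.471,-.179,.125],[0,0,-1],yaw),(foc+.091*a,-a,yaw-np.radians(8))):
    j=manip.inverse_kinematics(list(p),list(orient(z,y))); print(None if j is None else np.round(j,2))
E
```

```text
[0.9999101  0.01340637 0.770678   0.09675641] 0.7681514
[ 9.9996859e-01  7.9267956e-03  7.7926326e-01 -5.7160278e-04] 0.45417666
front [ 0.06585319 -0.9978293   0.71562254  0.05022649] -86.22415
[ 0.47  0.07  2.13 -0.    0.95 -1.24]
[ 0.47 -0.08  1.99 -0.    1.24 -1.24]
[-0.62  0.27  1.96 -0.    0.92 -2.33]
[-0.41  0.13  2.13 -0.    0.89 -2.12]
[ 0.05 -0.19  2.17 -0.08  0.47 -1.46]
[ 0.47  0.07  2.13 -0.    0.95  1.9 ]
[ 0.47 -0.08  1.99 -0.    1.24  1.9 ]
[-0.62  0.27  1.96 -0.    0.92  0.81]
[-0.41  0.13  2.13 -0.    0.89  1.02]
[ 0.05 -0.19  2.17 -0.08  0.47  1.68]
```

Run:
```python
from h import *
q=orient([0,0,-1],np.radians(-82))
manip.move_ptp([.428,.243,.27],list(q))
im=snap("wrist","w1"); P=cloud(im); s=manip.get_state(); print(s["time"],s["eef_pos"],s["force"])
k=(P[...,2]>.1)&(P[...,2]<.13)&(np.hypot(P[...,0]-.428,P[...,1]-.243)<.04); print(k.sum())
print(P[k].mean(0),np.nanmedian(P[k],0),cv2.minEnclosingCircle(P[k][:,:2].astype(np.float32)))
d=(P[...,2]>.055)&(P[...,2]<.13)&(np.hypot(P[...,0]-.428,P[...,1]-.243)<.08)
print(cv2.minEnclosingCircle(P[d][:,:2].astype(np.float32)))
```

```text
3.1667 [0.42840458 0.2425816  0.27005288] [ 0.15289033 -0.28191765 -0.58337801]
839
[0.43084181 0.24557351 0.10878844] [0.4309669  0.24562506 0.10924444] ((0.42954298853874207, 0.24542231857776642), 0.012003295123577118)
((0.43092378973960876, 0.24535948038101196), 0.05906904861330986)
```

View pics/w1.png

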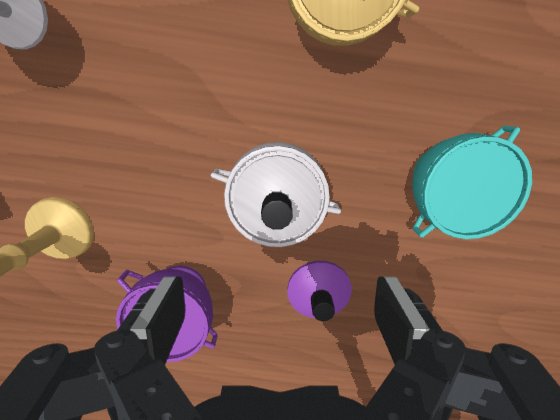

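The knob is at pixel (276,210), midway between the fingers, so world (0.430, 0.2454). I'll grip it and lift.

Run:
```python
from h import *
manip.move_straight([.4300,.2454,.157],rate=.12)
print(manip.get_state()["force"])
manip.command_gripper(0.0,70)
s=manip.get_state(); print(s["time"],s["opening"],s["eef_pos"],s["force"])
manip.move_straight([.43,.2454,.175],rate=.04); 
manip.move_straight([.43,.2454,.32],rate=.15); manip.wait(.2)
s=manip.get_state(); print(s["time"],s["opening"],s["eef_pos"],s["force"],s["ft_torque"])
im=snap("wrist","w2"); snap("side","s2"); P=cloud(im)
cv2.imwrite("pics/c2.png",np.vstack([im["img"][150:,:],]))
```

```text
[-0.55953099 -0.2069255   0.62007503]
4.8583 0.02165118151170314 [0.4303554 0.2454453 0.157516 ] [-0.72148723 -0.33571263  3.76858368]
6.775 0.02178580597677226 [0.42954619 0.24518205 0.31875233] [ 0.93793655  0.4105603  -2.69231977] [ 0.01318014 -0.03793976 -0.00097812]
```

View pics/s2.png

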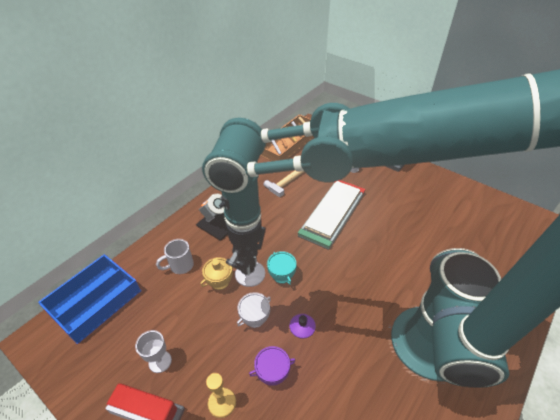

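The lid hangs from the gripper at (250,272), and the silver pot has stayed at (254,310). Next I move over the red end and lower it step by step, watching the force.

Run:
```python
from h import *
q=list(orient([0,0,-1],np.radians(-82)))
mid=np.array([.481,-.249]); u=np.array([-.138,.9904]); S=mid-.07*u
manip.move_ptp([*S,.22],q)
manip.move_straight([*S,.145],rate=.1); manip.wait(.3)
s=manip.get_state(); f0=s["force"][2]; print(s["time"],s["eef_pos"],s["force"])
for z in np.arange(.137,.1229,-.002):
    manip.move_straight([*S,z],rate=.02); manip.wait(.15)
    s=manip.get_state(); f=s["force"][2]-f0; print(round(s["time"],2),z,s["eef_pos"][2].round(4),f.round(2))
    if f>5: break
snap("side","s3")
```

```text
10.1417 [ 0.49098986 -0.31853725  0.14567805] [-0.24837097 -0.15482645 -2.81409561]
10.84 0.137 0.1371 1.21
11.24 0.135 0.135 0.9
11.64 0.133 0.1334 2.2
12.04 0.131 0.1313 3.47
12.44 0.129 0.1293 4.32
12.84 0.127 0.1273 7.38
```

Run:
```python
from h import *
q=list(orient([0,0,-1],np.radians(-82)))
mid=np.array([.481,-.249]); u=np.array([-.138,.9904]); z=.127; f0=-2.81
for x in(-.05,-.025,0,.025,.05,.07):
    manip.move_straight([*(mid+x*u),z],rate=.05)
    manip.wait(.12); s=manip.get_state(); f=s["force"]; F=f[2]-f0; print(round(s["time"],2),x,s["eef_pos"].round(4),f.round(2),F.round(2),s["opening"])
    if F>8: z+=.001
    if F<4: z-=.001
im=snap("side","s4"); 
manip.move_straight([*(mid+.07*u),.32],rate=.12)
snap("side","s5"); print(manip.get_state()["time"])
cv2.imwrite("pics/c4.png",cv2.resize(np.hstack([im["img"][120:300,220:400],load("s5")["img"][120:300,220:400]]),None,fx=2.2,fy=2.2))
```

```text
13.56 -0.05 [ 0.4874 -0.2973  0.1264] [-0.3   3.53  4.98] 7.79 0.0216357415323458
14.32 -0.025 [ 0.4844 -0.273   0.1268] [1.37 2.96 4.62] 7.43 0.021714883799707502
15.09 0 [ 0.4806 -0.2481  0.1266] [0.99 3.72 4.6 ] 7.41 0.02190256009119101
15.86 0.025 [ 0.4774 -0.2234  0.1267] [0.8  3.41 4.08] 6.89 0.02197347736975151
16.62 0.05 [ 0.4738 -0.1986  0.1267] [-0.09  2.73  2.86] 5.67 0.02148289410374315
17.29 0.07 [ 0.4712 -0.1789  0.1268] [0.81 2.99 4.07] 6.88 0.02181327718970976
19.15
```

View pics/c4.png

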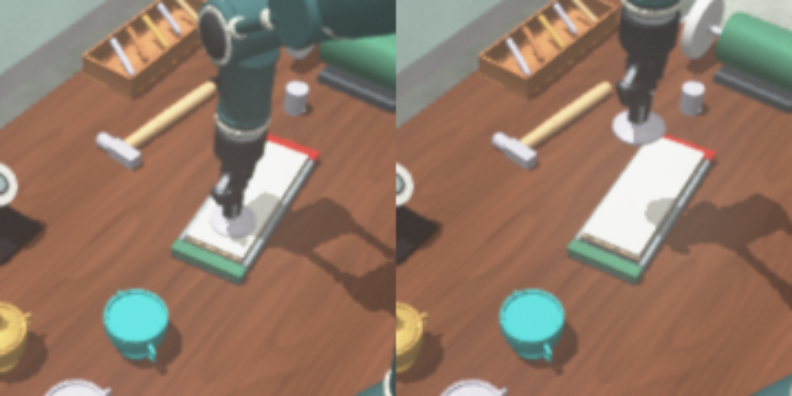

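The left half shows the end of the stroke, with the lid on the felt's green end at (232,215). The right half shows it lifted, level and still held at (638,127). Now I go to a pose set back along the viewing axis and measure the ring light.

```bash
cat >> h.py <<'E'
def view_axis(psi): t=np.radians(40); return np.array([-np.sin(t)*np.cos(psi),-np.sin(t)*np.sin(psi),np.cos(t)])
E
python3 - <<'E'
from h import *
psi=np.radians(1.2); a=view_axis(psi); foc=np.array([.756,.0475,.125])+.16*a
q=list(orient(-a,psi-np.pi/2))
manip.move_ptp(list(foc+(.093+.07)*a),q); manip.wait(.2)
im=snap("wrist","w6"); s=manip.get_state(); print(s["time"],s["eef_pos"],s["force"])
P=cloud(im); hsv=cv2.cvtColor(im["img"],cv2.COLOR_BGR2HSV)
r=(np.hypot(P[...,0]-.756,P[...,1]-.0475)<.05)&(P[...,2]>.09)&(P[...,2]<.16)
w=r&(hsv[...,2]>185)&(hsv[...,1]<40)
for m in(w,):
    W=P[m]; c=W.mean(0); n=np.linalg.svd(W-c)[2][2]; n*=np.sign(n[2]); print(m.sum(),c,n,"tilt",np.degrees(np.arccos(n[2])),"psi",np.degrees(np.arctan2(-n[1],-n[0])))
    y,x=np.nonzero(m); e=cv2.fitEllipse(cv2.convexHull(np.c_[x,y].astype(np.float32))); print(e, ray(im,*e[0],.125))
E
```

```text
20.4083 [0.5487327  0.04215319 0.37202503] [ 0.1784569  -0.81057514 -2.36564248]
1495 [0.75582591 0.04907061 0.12702085] [-0.6398641  -0.0119614   0.76839499] tilt 39.790021476422936 psi 1.0709431780975038
((277.233154296875, 171.60134887695312), (55.25714874267578, 55.51287078857422), 129.70108032226562) [0.75428486 0.04878823 0.125     ]
```

View pics/w6.png

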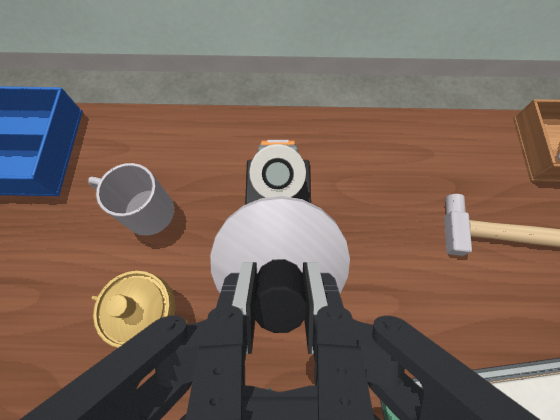

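The ring light is at (277,172), which puts the lens at (0.755, 0.0488, 0.126). Its measured tilt of 39.8° matches the stated 40°. I'll move in and check the lid's pose from the depth image.

Run:
```python
from h import *
psi=np.radians(1.1); a=view_axis(psi); foc=np.array([.755,.0488,.1255])+.16*a
q=list(orient(-a,psi-np.pi/2)); T=foc+.093*a
manip.move_straight(list(T),rate=.05,rotation=q); manip.wait(.5)
s=manip.get_state(); print(s["time"],s["eef_pos"]-T,s["force"],s["opening"],np.abs(s["joint_velocities"]).max())
print("tool axis err",np.degrees(np.arccos(R.from_quat(s["eef_rot"]).as_matrix()[:,2]@-a)))
im=snap("wrist","w7"); snap("side","s7"); snap("top","t7"); P=cloud(im); hsv=cv2.cvtColor(im["img"],cv2.COLOR_BGR2HSV)
m=(np.linalg.norm(P-foc,axis=-1)<.05)&(hsv[...,1]<60)&(hsv[...,2]>120)
m=cv2.morphologyEx(m.astype(np.uint8),cv2.MORPH_OPEN,np.ones((3,3))).astype(bool)
# dome points: solve axis direction/centre from rim: outermost pixels of the lid's far edge
cs=max(cv2.findContours(m.astype(np.uint8),0,1)[0],key=len)[:,0]
er=cv2.erode(m.astype(np.uint8),np.ones((3,3)))
pts=[]
for x in range(cs[:,0].min()+1,cs[:,0].max()):
    v=np.flatnonzero(er[:,x])
    if len(v): pts.append(P[v[0],x])
pts=np.array(pts); c=pts.mean(0); n=np.linalg.svd(pts-c)[2][2]; n*=np.sign(n[2]); h=(pts-foc)@a
print(m.sum(),len(pts),"rim height over focus plane",h.min(),np.median(h),h.max(),"angle",np.degrees(np.arccos(n@a)))
rad=np.linalg.norm(pts-foc-h[:,None]*a,axis=1); print("radius",rad.min(),np.median(rad),rad.max())
cv2.imwrite("pics/c7.png",np.hstack([im["img"][100:350,150:410],load("s7")["img"][120:370,150:410]]))
```

```text
22.4417 [-1.17920138e-05 -6.07359385e-06  3.77884716e-05] [ 0.11951045  0.84292017 -1.96687074] 0.0220739654631564 0.0018239086986041575
tool axis err 0.00442603998876738
8789 137 rim height over focus plane 0.0009195126127106173 0.004153779067358317 0.006166264595523858 angle 6.189226334269508
radius 0.03519125069912165 0.035996620620065665 0.036744468536520955
```

View pics/c7.png

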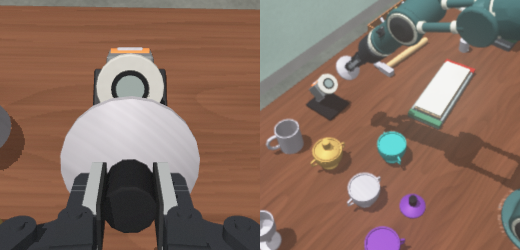

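The lid faces the lens and is centred, but the rim fit suggests it may be tilted about 6°. I'll check that with the saved pictures before handing in.

Run:
```python
from h import *
psi=np.radians(1.1); a=view_axis(psi); foc=np.array([.755,.0488,.1255])+.16*a
ey=np.array([np.sin(psi),-np.cos(psi),0]); ex=np.cross(ey,a)
for f in("w7","s7"):
    P=cloud(load(f)); D=P-foc; h=D@a; x=D@ex; y=D@ey; r=np.hypot(x,y)
    # dome surface is axisymmetric: fit h = p + q r^2 + sx x + sy y ; slopes = tilt, over the visible dome
    m=(r>.018)&(r<.034)&(h>-.01)&(h<.022)
    A=np.c_[np.ones(m.sum()),r[m]**2,x[m],y[m]]; w=np.linalg.lstsq(A,h[m],rcond=None)[0]
    res=abs(h[m]-A@w)<.003; w=np.linalg.lstsq(A[res],h[m][res],rcond=None)[0]
    print(f,m.sum(),w,"tilt deg x,y",np.degrees(w[2:]),"x range",x[m].min(),x[m].max(),y[m].min(),y[m].max(), "std",np.std(h[m][res]-A[res]@w))
P0=cloud(load("top1"));P1=cloud(load("t7"))
for nm,c in(("pot",(188,240)),("brass",(199,181)),("tank",(190,132)),("hammer",(385,149)),("candle",(113,268)),("goblet",(97,198)),("stake",(447,201))):
    a0,a1=[load(k)["img"][c[1]-22:c[1]+22,c[0]-22:c[0]+22].astype(int) for k in("top1","t7")]; print(nm,np.abs(a0-a1).mean().round(1))
```

```text
w7 5577 [ 1.78130943e-02 -9.56783966e+00  1.62916911e-02 -1.50274669e-03] tilt deg x,y [ 0.93344514 -0.08610104] x range -0.03396981141737037 0.013272744542701095 -0.03376775318193616 0.03387219561106933 std 0.0006649075863612149
s7 222 [ 0.01717052 -9.68320222  0.04574498  0.02389373] tilt deg x,y [2.62099417 1.3690101 ] x range -0.03263546257551486 0.033266282742411314 -0.033142972136320094 0.025631051563141324 std 0.0014270420723806211
pot 14.4
brass 1.8
tank 1.8
hammer 1.8
candle 1.8
goblet 1.8
stake 1.8
```

Run:
```python
from h import *
s=manip.get_state(); print(s["time"],s["force"],s["opening"]); print(job.finish_job())
```

```text
22.5917 [ 0.34166559 -0.52050833 -2.48187261] 0.021892904682931404
the job is handed in; nothing more can be done
None
```

I handed the job in at 22.6 s, with the silver lid held steady in front of the inspection camera. The system gives no verdict, so what follows rests on my own checks.

- **Stroke:** I drew the lid from the red end to the green end without lifting. The net downward force was 5.7–7.8 N at every check. By the gripper's height, the felt was about 6–7 mm down throughout.
- **Final pose:** The gripper is within 0.1 mm of its target. In the wrist camera's depth image, the lid's rim lies within about 1 mm of where it should be around the focus point.
- **Lid angle:** A first, crude fit to the rim suggested a 6° tilt, which disagreed with the later fits. Fits to the whole dome gave about 1° from the wrist camera and about 3° from the sparser side view. All are inside the 11° limit.
- **Other objects:** The brass pot and its lid and all the other bystanders look unchanged between the first and last top views. The silver pot's patch does differ, as expected with its lid gone. The side view taken after the lift shows it still in place, but I did not measure its position.

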